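# Fit up a post on its base plate for tacking

## Robot

A 7-joint arm with a two-finger parallel gripper is mounted at the origin on the work surface. World frame = base frame: x ahead of the robot, y to its left, z up, the work surface at z = 0. Lengths are in m, angles in degrees, forces in N, time in s.
With the tool pointing down it reaches from about 0.4 to 0.85 m from the base axis. Payload 4.4 kg.
Tool frame: the origin (TCP) lies between the finger pads; the fingertips stand 22 mm ahead of it and the grasp point (between the pads) lies 3 mm ahead of it; z points along the fingers, y is the line along which they close (so a half turn about z gives the same grasp; the last joint's range is limited). The gripper opens to 94 mm and grips with 3 to 60 N. Pads are 16 mm wide; open, the fingers measure 119 mm over their backs; the gripper's body (75 mm by 177 mm) begins 78 mm behind the grasp point.
Start: joints at [-74.702, 36.005, 2.206, 86.941, -1.547, 57.084, -1.146], TCP at [0.212, 0.614, 0.227] pointing down, gripper open.
Joint ranges: [-175.42, 175.42], [-21.48, 121.26], [-71.46, 75.88], [10.55, 141.38], [-63.04, 243.04], [13.31, 113.54], [-168.57, 168.57]. Speed limits (degrees/s): [147.25, 147.25, 180, 180, 180, 180, 180].

## Interface

Orientations are given as [roll, pitch, yaw] about the fixed x, y, z axes, in that order (R = Rz(yaw) Ry(pitch) Rx(roll)).
In Python, from station import bot, eyes gives the robot as it stands.
- The arm moves only by the shell command python3 -m creep 'ROWS'. ROWS is JSON, one flat list of numbers, 7 for each row, row after row: the opening, from -1 (shut) to 1 (fully open), then the shift along the world's x, y, z in units of 0.15 m (1.0 is 0.15 m), then the turn, a rotation vector about the world's x, y, z in units of 90 degrees (1.0 is 90 degrees). A call has 1 to 10 rows; each row is the pose to reach, as a shift and turn from the pose commanded when the call began; what a row does not reach only later rows make up. A row lasts 1/12 s, in which the tool goes at most 41.7 mm and 7.16 degrees, less where a joint would pass 70% of its speed; a pose out of reach is approached as far as the arm can. A call with a number of a shift or a turn outside -1 to 1 is refused whole. A call with a gripper value outside its range is refused whole. The fingers move at their own pace and stop on an object; the grip force is fixed at half the most. Time passes only in rows, so rows that repeat a pose let the fingers close. It gives the time, the measured TCP pose, the force, the opening and the grip force at its end, in the units of the state.
- bot.get_obs(): the state, without advancing time (a new reading comes with each control period).
- eyes.camera(name): name is "scene" or "side" or "wrist"; returns a dict with "image" (400x640x3 uint8, red, green, blue), "range_z" (400x640 float32, m along the optical axis (not along the pixel's ray), 0 where there is no reading), "fovy" (degrees; the focal length in pixels is half the picture's height over the tangent of half this angle, whatever the lens; pixels are square), "cx", "cy" (the principal point, pixels), "rvec" (rotation vector, rad) and "tvec" (3), from world to camera coordinates, as OpenCV has them. Camera axes: x right, y down, z forward; pixel columns grow to the right and rows downward; lengths in m; the calibration is good to about 2 mm. A picture is of the moment at which its call begins.
- bot.close_job(): hands the job in; it is judged then, once.
The state is a dict: "time": time; "joints": joint angles; "dq": joint speeds; "effort": joint torques, N m; "ee_pos": TCP position; "orientation": TCP orientation; "ft_force": force on the tool from outside, world axes, zero at the start; "ft_torque": the same for the moment, N m; "opening": finger opening in m; "gripper_force": force on a finger pad.
Only numpy, scipy, OpenCV 4.12 (cv2) and the standard library are available. Lean on these libraries where they do the work, as an engineer would, in place of code of your own. Each camera call takes 0.05 s, during which the arm holds its last target. There are 200 camera calls.

## Task

Get this post ready for tack welding: lay the steel base plate centrally and squarely across the two bars of the riser block, set down gently and let go. Then take the rectangular tube, carry it over the spatter screen, and finish holding it upright over the middle of the plate, its long side along the plate's long side, with a root gap of about 4 mm so that it hovers just clear of the plate: the job ends with you still holding it there, not setting it down. Keep off the screen, drop nothing and leave the other things on the bench where they are.

Things in the scene. Friction and masses are not known exactly. Their poses are not given: they have to be found in the camera images.
- plate: Base plate of bare steel, 110 (its x) by 60 (its y) by 10 mm thick, 0.5 kg, with a 10 mm bolt hole near each corner and the 50 by 30 mm outline of the post marked in thin white lines at the middle of its upper face; starts lying flat on the bench to the robot's right of the screen. Origin at the centre of its underside, z up, so its upper face is 10 mm above the origin.
- post: The post stub: bare steel rectangular hollow tube, 50 (its x) by 30 mm (its y) outside, 4 mm wall, 100 mm tall, about 0.36 kg, open at both ends, standing on end on the bench to the right of the screen. It is the only tube with a rectangular (not square, not round) section. Origin at the centre of its lower end, z up along the tube.
- risers: Riser block fixed to the bench left of the screen: flat foot 130 (x) by 70 (y) by 8 mm carrying two upright bars, each 16 mm wide (x) and 50 mm long (y), centred at x = -35 and +35 mm, tops level, 50 mm above the bench. Origin: centre of the foot's underside, on the bench. The plate belongs centred over the origin, its long side (x) along this x, bridging both bars.
- screen: Spatter screen fixed to the bench between the parts and the riser block: upright galvanised sheet 400 mm long (its x, roughly straight away from the robot), 6 mm thick at its rolled top edge, top 92 mm above the bench, with a 30 mm wide foot and folded ends on its +y side. Origin at the centre of the sheet's lower edge; its y points to the riser block's side.
- square_offcut: Bystander: upright piece of square steel tube, 40 by 40 mm, 70 mm tall. Origin at the centre of its lower end.
- round_offcut: Bystander: upright piece of round steel tube, 48 mm diameter, 80 mm tall. Origin at the centre of its lower end.
- magnet: Bystander: red arrow-shaped welding magnet lying flat, about 90 by 90 mm and 18 mm thick. Origin at the middle of its underside.
- hammer: Bystander: steel chipping hammer lying on the bench, about 220 mm long along its x, head at +x, 42 mm high at the head. Origin at mid length, on the bench.
There are look-alikes about, which are no part of the job. Leave any purple look-alike of the post alone. Leave any black look-alike of the risers alone.

How it is judged (in metres and radians):
On the way, in this order (a step that is already met when the one before it is completed fails the run):
1. the plate lies centrally and squarely across both riser bars, let go and at rest (x of plate in the frame of risers between -0.012 and 0.012 m and y of plate in the frame of risers between -0.012 and 0.012 m and z of plate in the frame of risers between 0.047 and 0.053 m and angle between the x axis of plate and the x axis of risers, either way round below 0.12 rad and angle between plate's own z axis and vertical below 0.04 rad and contact force between plate and the fingers below 0.1 N and linear speed of plate below 0.01 m/s), for 0.2 s.
2. the post has been carried over the screen: it is held beyond it with its foot above the screen's top (y of post in the frame of screen above 0 m and height (world z) of post above 0.092 m and contact force between post and the fingers above 1 N), for 0.02 s.
At the end, for the whole second after the job is handed in: Plate on both bars, within 12 mm of central each way and 7 deg of square, untouched by the fingers. Post held still, within 3 deg of upright, within 5 mm of the plate's centre, long sides within 5 deg, its lower end 1.5 to 8 mm above the plate and not touching it (all of step 1 and z of post in the frame of plate between 0.0115 and 0.018 m and horizontal distance between post and plate below 0.005 m and angle between the x axis of post and the x axis of plate, either way round below 0.09 rad and angle between post's own z axis and vertical below 0.05 rad and contact force between post and plate below 0.1 N and contact force between post and the fingers above 1 N and linear speed of post below 0.01 m/s); the arm keeps its last pose, push and grip.
It fails at once if the spatter screen is struck by the arm or by a carried part (contact force between any of post, plate, the arm, the fingers and screen above 2 N).
It fails at once if the plate or the post is dropped or knocked over ((linear speed of plate above 0.4 m/s and contact force between plate and the fingers below 0.05 N) or (linear speed of post above 0.4 m/s and contact force between post and the fingers below 0.05 N)).
It fails at once if another thing on the bench is moved more than 20 mm or knocked over (distance of any of square_offcut, round_offcut, magnet, hammer from where it was at the start of the episode above 0.02 m or angle between any of square_offcut, round_offcut's own z axis and vertical above 0.3 rad).
It also fails if it takes over 72 s, if anything falls off the work surface, if the arm or the gripper's body presses on something with over 40 N, if the wrist force passes 120 N, or if a joint passes its speed limit or range.

## Working session

There is one attempt and no reset: what is moved stays moved. The work goes in short steps, Python scripts to look and compute and a shell command to move; the robot and the scene stay as the last step left them, time stands still between calls to the robot, and variables do not carry over. Pictures are saved under pics/ and viewed, at most 10 in all, crops included, and the job is handed in when it is done.

```bash
mkdir -p pics
cat > h.py <<'E'
from station import bot, eyes
import numpy as np, cv2
def cam(n):
    c=eyes.camera(n); f=200/np.tan(np.radians(c["fovy"]/2)); R=cv2.Rodrigues(np.array(c["rvec"],float))[0]
    z=c["range_z"]; v,u=np.mgrid[:400,:640]
    P=np.stack([(u-c["cx"])/f*z,(v-c["cy"])/f*z,z],-1)
    W=(P-np.array(c["tvec"]).ravel())@R
    W[z==0]=np.nan
    return c["image"],W
def save(n,im): cv2.imwrite("pics/"+n+".png",cv2.cvtColor(im,cv2.COLOR_RGB2BGR))
E
python3 - <<'E'
from h import *
print(bot.get_obs())
a,W=cam("scene");b,V=cam("side");np.savez("s0.npz",a=a,W=W,b=b,V=V)
save("scene0",a);save("side0",b)
for X in (W,V): print([[np.round(X[r,c],2).tolist() for c in (60,320,580)] for r in (60,200,340)])
E
```

```text
{'time': 0.0, 'joints': array([-74.70281674,  36.05778914,   2.20194602,  86.99429806,
        -1.54593404,  57.08566496,  -1.14573096]), 'dq': array([ 0.03694183, -0.02208236, -0.00361011,  0.1432279 , -0.03377405,
        0.05552906,  0.04484401]), 'effort': array([-1.43274883e-04, -5.49744415e+01,  1.14321996e+00, -1.86628836e+01,
       -5.22160332e-02,  2.39583448e-02,  1.64160133e-04]), 'ee_pos': array([0.21210742, 0.61375715, 0.22657616]), 'orientation': array([-1.79891927e+02,  1.86720904e-03,  1.60934052e+02]), 'ft_force': array([ 0.70781705, -0.54742548, -0.54830257]), 'ft_torque': array([-0.01082415, -0.00276441, -0.01466263]), 'gripper_force': 0.0, 'opening': 0.09387658642945575}
[[[-0.8, -0.64, -0.2], [-0.05, 0.32, -0.0], [0.41, 1.19, 0.03]], [[0.32, -0.66, 0.14], [0.55, 0.04, 0.01], [0.79, 1.02, -0.3]], [[0.24, -1.03, -0.75], [0.95, -0.15, -0.01], [1.17, 0.91, -0.75]]]
[[[0.01, 1.24, 0.06], [1.62, 1.91, -0.66], [1.63, 0.07, 0.16]], [[0.06, -0.02, 0.37], [0.58, 0.04, 0.03], [1.63, -0.2, -0.3]], [[-0.12, -0.01, -0.0], [0.39, -0.3, 0.0], [0.82, -0.57, 0.08]]]
```

View pics/scene0.png

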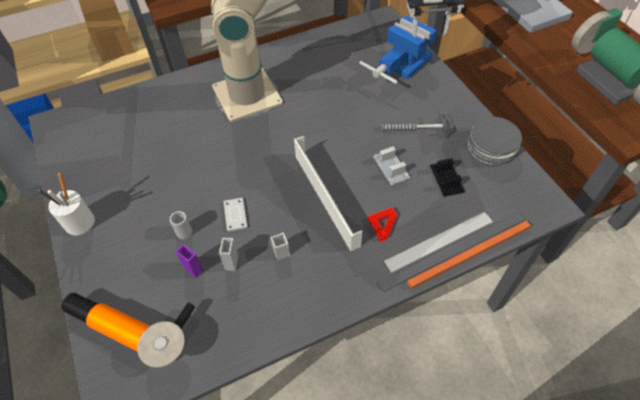

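View pics/side0.png

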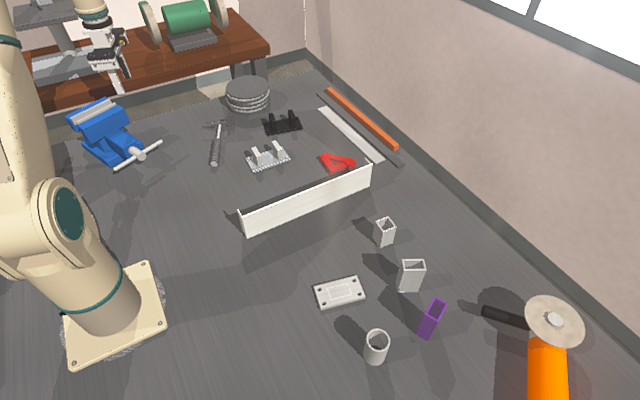

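Scene view: rectangular grey tube (229,253), square offcut (280,245), round (180,224), purple tube (189,261), plate (235,214), screen (325,190), grey risers (391,166), black risers (447,177), magnet (382,222), hammer (420,127). The grey tube at (229,253) [side (411,275)] looks like the post. I'll confirm that by crop and measurements.

Run:
```python
from h import *
d=np.load("s0.npz");W,V=d["W"],d["V"]
A=np.vstack([W.reshape(-1,3),V.reshape(-1,3)]);A=A[~np.isnan(A).any(1)]
t=A[(abs(A[:,0]-.55)<.3)&(abs(A[:,1])<.5)&(abs(A[:,2])<.004)];print("table",np.median(t,0))
def top(n,X,u0,u1,v0,v1,z0,z1):
    P=X[v0:v1,u0:u1].reshape(-1,3);P=P[(P[:,2]>z0)&(P[:,2]<z1)]
    r=cv2.minAreaRect((P[:,:2]*1000).astype(np.float32)) if len(P)>4 else None
    print(n,len(P),r and np.round(np.r_[r[0],r[1],r[2]],1),P[:,2].min().round(3),np.median(P[:,2]).round(3),P[:,2].max().round(3),"mean",P.mean(0).round(4))
for X,n,L in ((W,"scene",dict(post=(214,242,230,275),sq=(266,294,228,262),rnd=(166,194,206,242),pur=(174,206,240,280),plate=(216,256,190,236),risers=(370,413,140,188),screen=(285,365,130,255),magnet=(362,402,202,245),hammer=(375,458,108,138))),
            (V,"side",dict(post=(394,430,252,298),sq=(370,400,212,252),rnd=(358,394,324,370),pur=(414,450,294,342),plate=(308,370,270,312),risers=(242,294,136,176),screen=(222,376,155,240),magnet=(317,358,148,174),hammer=(200,235,115,170)))):
  for k,zz in dict(post=(.09,.11),sq=(.06,.08),rnd=(.07,.09),pur=(.08,.12),plate=(.006,.014),risers=(.045,.056),screen=(.08,.1),magnet=(.012,.03),hammer=(.008,.06)).items():
    try: top(n+" "+k,X,*L[k],*zz)
    except Exception as e: print(k,e)
a=d["a"][185:285,150:310];b=d["b"][200:350,290:470]
save("crop1",np.vstack([cv2.resize(a,(480,300),interpolation=2),cv2.resize(b,(480,300),interpolation=2)]))
```

```text
table [ 5.46611113e-01 -1.42296808e-01  3.28223330e-04]
scene post 124 [ 637.2 -282.5   32.1   52.2   59.3] 0.09 0.098 0.106 mean [ 0.6384 -0.2832  0.0977]
scene sq 114 [ 666.5 -139.3   40.6   47.7   85.7] 0.061 0.068 0.078 mean [ 0.6693 -0.1398  0.0677]
scene rnd 109 [ 474.7 -378.7   50.    44.4   19.3] 0.07 0.078 0.085 mean [ 0.4772 -0.3783  0.0775]
scene pur 181 [ 609.6 -388.2   53.7   31.3   23.9] 0.08 0.095 0.105 mean [ 0.6108 -0.3879  0.0937]
scene plate 509 [ 476.1 -210.   108.4  166.7   69.8] 0.006 0.01 0.014 mean [ 0.4857 -0.2184  0.0098]
scene risers 137 [531.3 307.2  51.8  91.   88.6] 0.045 0.049 0.056 mean [0.5321 0.3065 0.0496]
scene screen 322 [5.506e+02 5.990e+01 4.059e+02 3.570e+01 5.000e-01] 0.08 0.089 0.098 mean [0.566  0.0484 0.0888]
scene magnet 458 [720.  183.1  88.5  91.8  85.8] 0.012 0.017 0.025 mean [0.7128 0.1749 0.0171]
scene hammer 411 [393.8 487.2 261.7 135.9  58.3] 0.008 0.018 0.048 mean [0.4185 0.4668 0.0184]
side post 225 [ 636.2 -282.    32.3   50.3   61.4] 0.09 0.099 0.103 mean [ 0.6354 -0.283   0.0976]
side sq 164 [ 666.5 -139.2   41.4   41.7   87.5] 0.06 0.069 0.076 mean [ 0.6659 -0.1406  0.0676]
side rnd 218 [ 473.8 -377.5   47.8   45.5   53.1] 0.07 0.079 0.083 mean [ 0.4735 -0.3781  0.078 ]
side pur 269 [ 608.9 -388.1   51.6   29.8   25.1] 0.08 0.098 0.103 mean [ 0.6067 -0.3889  0.0949]
side plate 1039 [ 484.9 -216.9   62.5  110.5   77.6] 0.006 0.01 0.014 mean [ 0.4838 -0.2183  0.0103]
side risers 125 [5.308e+02 3.071e+02 8.620e+01 5.500e+01 2.000e-01] 0.045 0.05 0.054 mean [0.53   0.3053 0.0497]
side screen 568 [551.1  59.6  38.5 401.7  89.7] 0.08 0.089 0.095 mean [0.5406 0.0466 0.0877]
side magnet 364 [720.  183.3  91.1  90.2  88.6] 0.012 0.017 0.022 mean [0.7129 0.1742 0.0173]
side hammer 381 [432.2 460.1 223.4 102.9  76.7] 0.008 0.019 0.046 mean [0.4249 0.4731 0.02  ]
```

View pics/crop1.png

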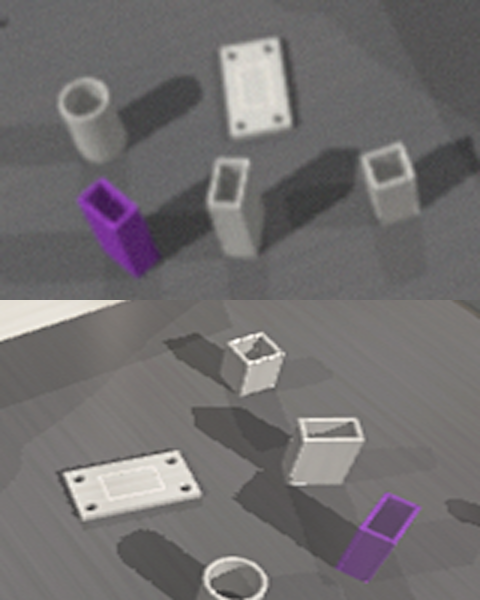

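The crop confirms it: the grey tube at scene (229,253) has a rectangular 50x30 section and is about 100 mm tall, so it is the post. The neighbours are square, round and purple. Next I'll refine poses and work out the shifts.

```bash
python3 - <<'E'
from h import *
d=np.load("s0.npz");o=bot.get_obs()["ee_pos"]
A=np.vstack([d["W"].reshape(-1,3),d["V"].reshape(-1,3)]);A=A[~np.isnan(A).any(1)]
def near(c,r,z0,z1): return A[(np.hypot(A[:,0]-c[0],A[:,1]-c[1])<r)&(A[:,2]>z0)&(A[:,2]<z1)]
def fit(P,w,h):  # centre/angle maximising edge-trimmed rectangle fit
    from scipy.optimize import minimize
    def cost(p):
        c,s=np.cos(p[2]),np.sin(p[2]);q=P[:,:2]-p[:2]
        x=abs(q[:,0]*c+q[:,1]*s)-w/2;y=abs(-q[:,0]*s+q[:,1]*c)-h/2
        return np.minimum(np.maximum(np.maximum(x,y),0)*1000,8).sum()
    best=min((minimize(cost,[*np.median(P[:,:2],0),a],method="Nelder-Mead",options=dict(xatol=1e-5,fatol=1e-4,maxiter=2000)) for a in np.radians(range(-90,90,10))),key=lambda r:r.fun)
    return best.x[:2].round(4),(np.degrees(best.x[2])+90)%180-90,len(P)
print("plate",fit(near((.485,-.217),.075,.0065,.014),.106,.057))
print("post",fit(near((.636,-.282),.04,.09,.106),.050,.030))
print("bars",fit(near((.531,.307),.06,.045,.055),.086,.050))
P=near((.531,.307),.06,.045,.055);l=P[P[:,0]<.531].mean(0);h=P[P[:,0]>.531].mean(0);print(l,h,np.degrees(np.arctan2(h[1]-l[1],h[0]-l[0])))
s=A[(A[:,2]>.088)&(A[:,2]<.097)&(abs(A[:,1]-.05)<.03)&(A[:,0]>.38)&(A[:,0]<.72)];print("screen y=ax+b",np.polyfit(s[:,0],s[:,1],1),s[:,1].min(),s[:,1].max(), np.percentile(s[:,2],99))
F=near((.531,.307),.09,.004,.012);print("foot",fit(F,.130,.070), cv2.minAreaRect((F[:,:2]*1000).astype(np.float32)))
E
python3 -m creep '[1,0.25,-0.5,0,0,0,0, 1,0.5,-1,0,0,0,0, 1,0.75,-1,0,0,0,0, 1,0.9,-1,0,0,0,0, 1,0.9,-1,0,0,0,0]'
```

```text
plate (array([ 0.4847, -0.2177]), np.float64(-12.994731705486657), 1511)
post (array([ 0.6365, -0.2822]), np.float64(-28.791245272879465), 349)
bars (array([0.5315, 0.3069]), np.float64(-1.9828553428553164), 258)
[0.49662248 0.30762232 0.04951036] [0.56646636 0.3043655  0.04956805] -2.669768051267198
screen y=ax+b [0.00445186 0.04343477] 0.041342357751702176 0.05065161186641604 0.09559989422404025
foot (array([0.5316, 0.3058]), np.float64(-2.750186499245231), 862) ((532.181640625, 302.25286865234375), (167.28663635253906, 168.39942932128906), 1.6704329252243042)
time: 0.52
ee_pos: [0.348, 0.4625, 0.2274]
orientation: [-180.0, -0.0, 161.0]
ft_force: [0.3, 0.3, 0.2]
opening: 0.094
gripper_force: 0.0
```

```bash
for i in 1; do python3 -m creep '[1,0.25,-0.25,0,0,0,0, 1,0.5,-0.5,0,0,0,0, 1,0.8,-0.75,0,0,0,0, 1,0.8,-1,0,0,0,0, 1,0.8,-1,0,0,0,0]' ; done
python3 -m creep '[1,0,-0.25,0,0,0,0, 1,0,-0.5,0,0,0,0, 1,0,-0.75,0,0,0,0, 1,0,-1,0,0,0,0, 1,0,-1,0,0,0,0]'
python3 -m creep '[1,0,-0.25,0,0,0,0, 1,0,-0.5,0,0,0,0, 1,0,-0.75,0,0,0,0, 1,0,-1,0,0,0,0, 1,0,-1,0,0,0,0]'
python3 -m creep '[1,0,-0.25,0,0,0,0, 1,0,-0.5,0,0,0,0, 1,0,-0.75,0,0,0,0, 1,0,-1,0,0,0,0, 1,0,-1,0,0,0,0]'
```

```text
time: 0.93
ee_pos: [0.4697, 0.3098, 0.227]
orientation: [-179.9, 0.1, 160.7]
ft_force: [0.2, -0.9, -0.9]
opening: 0.094
gripper_force: 0.0
time: 1.35
ee_pos: [0.467, 0.1554, 0.2273]
orientation: [-179.7, 0.0, 160.3]
ft_force: [-0.1, -0.7, 0.7]
opening: 0.094
gripper_force: 0.0
time: 1.77
ee_pos: [0.4667, 0.0061, 0.2274]
orientation: [-179.8, 0.0, 160.3]
ft_force: [0.3, 0.0, 0.0]
opening: 0.0942
gripper_force: 0.0
time: 2.18
ee_pos: [0.4666, -0.144, 0.2275]
orientation: [-179.7, 0.1, 160.3]
ft_force: [-0.0, -0.4, 0.3]
opening: 0.0938
gripper_force: 0.0
```

```bash
python3 -m creep '[1,0.12,-0.25,0,0,0,0.04, 1,0.12,-0.49,0,0,0,0.077, 1,0.12,-0.49,-0.25,0,0,0.077, 1,0.12,-0.49,-0.5,0,0,0.077, 1,0.12,-0.49,-0.6,0,0,0.077, 1,0.12,-0.49,-0.6,0,0,0.077, 1,0.12,-0.49,-0.6,0,0,0.077]'
python3 - <<'E'
from h import *
a,W=cam("wrist");save("wrist1",a)
P=W.reshape(-1,3);P=P[(P[:,2]>.006)&(P[:,2]<.016)&(np.hypot(P[:,0]-.485,P[:,1]+.217)<.08)]
print(len(P),cv2.minAreaRect((P[:,:2]*1000).astype(np.float32)),bot.get_obs()["ee_pos"],bot.get_obs()["orientation"])
E
```

```text
time: 2.77
ee_pos: [0.4851, -0.2085, 0.1369]
orientation: [180.0, -0.1, 167.9]
ft_force: [0.9, 0.1, 0.5]
opening: 0.094
gripper_force: 0.0
6560 ((483.45184326171875, -217.83990478515625), (60.16197967529297, 110.40492248535156), 76.98634338378906) [ 0.48598195 -0.20894644  0.13801092] [-1.79995774e+02  3.35746071e-02  1.67875622e+02]
```

View pics/wrist1.png

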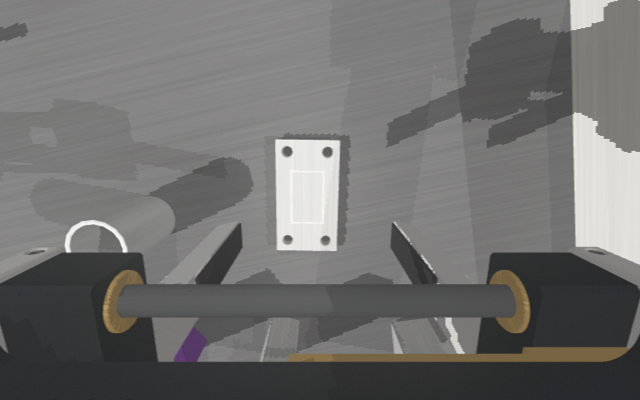

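Wrist view: the plate is centred at about (307,195), between the fingers' reach, and measures (0.4838,-0.2177) at -13.0 deg. I'll correct and descend in two stages.

```bash
python3 -m creep '[1,-0.015,-0.06,-0.1,0,0,-0.01, 1,-0.015,-0.06,-0.3,0,0,-0.01, 1,-0.015,-0.06,-0.5,0,0,-0.01, 1,-0.015,-0.06,-0.5,0,0,-0.01, 1,-0.015,-0.06,-0.5,0,0,-0.01, 1,-0.015,-0.06,-0.5,0,0,-0.01]'
```

```text
time: 3.32
ee_pos: [0.4846, -0.2185, 0.0645]
orientation: [-180.0, 0.2, 167.0]
ft_force: [0.2, -0.8, -0.2]
opening: 0.0939
gripper_force: 0.0
```

```bash
python3 -m creep '[1,-0.005,0.005,-0.13,0,0,0, 1,-0.005,0.005,-0.2,0,0,0, 1,-0.005,0.005,-0.265,0,0,0, 1,-0.005,0.005,-0.265,0,0,0, 1,-0.005,0.005,-0.265,0,0,0]'
python3 -m creep '[0.4,0,0,0,0,0,0, 0.3,0,0,0,0,0,0, 0.2,0,0,0,0,0,0, -1,0,0,0,0,0,0, -1,0,0,0,0,0,0, -1,0,0,0,0,0,0, -1,0,0,0,0,0,0, -1,0,0,0,0,0,0, -1,0,0,0,0,0,0]'
```

```text
time: 3.73
ee_pos: [0.4826, -0.2175, 0.0231]
orientation: [-180.0, 0.0, 167.0]
ft_force: [-0.2, -0.2, -1.2]
opening: 0.0944
gripper_force: 0.0
time: 4.48
ee_pos: [0.4823, -0.2173, 0.0228]
orientation: [180.0, -0.0, 167.0]
ft_force: [0.1, 0.1, 2.3]
opening: 0.0599
gripper_force: 30.0
```

```bash
python3 -m creep '[-1,0,0,0.05,0,0,0, -1,0,0,0.15,0,0,0, -1,0,0,0.3,0,0,0, -1,0,0,0.5,0,0,0, -1,0,0,0.7,0,0,0, -1,0,0,0.9,0,0,0, -1,0,0,1,0,0,0, -1,0,0,1,0,0,0, -1,0,0,1,0,0,0]'
python3 -m creep '[-1,0.05,0.1,0.05,0,0,0.01, -1,0.1,0.25,0.1,0,0,0.03, -1,0.15,0.4,0.15,0,0,0.05, -1,0.2,0.55,0.15,0,0,0.08, -1,0.32,0.7,0.15,0,0,0.117, -1,0.32,0.85,0.15,0,0,0.117, -1,0.32,1,0.15,0,0,0.117, -1,0.32,1,0.15,0,0,0.117]'
python3 -m creep '[-1,0,0.15,0,0,0,0, -1,0,0.35,0,0,0,0, -1,0,0.55,0,0,0,0, -1,0,0.75,0,0,0,0, -1,0,0.9,0,0,0,0, -1,0,1,0,0,0,0, -1,0,1,0,0,0,0]'
python3 -m creep '[-1,0,0.15,0,0,0,0, -1,0,0.35,0,0,0,0, -1,0,0.55,0,0,0,0, -1,0,0.75,0,0,0,0, -1,0,0.9,0,0,0,0, -1,0,1,0,0,0,0, -1,0,1,0,0,0,0]'
```

```text
time: 5.23
ee_pos: [0.4821, -0.2173, 0.1729]
orientation: [-180.0, 0.0, 167.0]
ft_force: [-0.4, -0.4, -4.5]
opening: 0.0593
gripper_force: 30.0
time: 5.9
ee_pos: [0.5288, -0.0608, 0.1927]
orientation: [179.7, -0.3, 177.9]
ft_force: [-1.1, 0.8, -5.3]
opening: 0.0597
gripper_force: 30.0
time: 6.48
ee_pos: [0.5286, 0.0872, 0.1931]
orientation: [179.9, -0.2, 177.8]
ft_force: [0.0, 1.5, -4.2]
opening: 0.0596
gripper_force: 30.0
time: 7.07
ee_pos: [0.5292, 0.2358, 0.1937]
orientation: [179.9, -0.1, 177.7]
ft_force: [-0.3, 1.0, -4.0]
opening: 0.0596
gripper_force: 30.0
```

```bash
python3 -m creep '[-1,0,0.15,0,0,0,0, -1,0,0.3,0,0,0,0, -1,0,0.42,0,0,0,0, -1,0,0.47,-0.1,0,0,0, -1,0,0.47,-0.3,0,0,0, -1,0,0.47,-0.5,0,0,0, -1,0,0.47,-0.6,0,0,0, -1,0,0.47,-0.65,0,0,0, -1,0,0.47,-0.65,0,0,0, -1,0,0.47,-0.65,0,0,0]'
python3 - <<'E'
from h import *
ims=[]
for n in("scene","side","wrist"):
    a,W=cam(n);ims.append(a);P=W.reshape(-1,3);z=bot.get_obs()["ee_pos"][2]-.0128
    P=P[(abs(P[:,2]-z)<.004)&(abs(P[:,0]-.53)<.075)&(abs(P[:,1]-.306)<.033)]
    print(n,len(P),cv2.minAreaRect((P[:,:2]*1000).astype(np.float32)),np.median(P,0),z,P.min(0),P.max(0))
save("hov",np.hstack([cv2.resize(ims[0][100:220,330:480],(400,320)),cv2.resize(ims[1][90:210,190:340],(400,320))]))
E
```

```text
time: 7.9
ee_pos: [0.531, 0.3017, 0.0978]
orientation: [-180.0, 0.0, 177.4]
ft_force: [1.1, -0.3, -4.7]
opening: 0.0592
gripper_force: 30.0
scene 319 ((536.1758422851562, 306.1258850097656), (64.27478790283203, 105.27501678466797), 89.16400909423828) [0.54380357 0.30689228 0.08470031] 0.08576641040734918 [0.48391924 0.27324515 0.08176658] [0.58894266 0.33815932 0.08974433]
side 346 ((534.055419921875, 304.8387451171875), (63.43342971801758, 112.92401123046875), 89.6825180053711) [0.51968931 0.30239827 0.08601006] 0.08617957595767337 [0.47742493 0.27305297 0.08242034] [0.59066941 0.33659707 0.09015506]
wrist 13474 ((532.4703979492188, 305.4297180175781), (66.28136444091797, 110.10163116455078), 87.61967468261719) [0.51752023 0.30326652 0.08669682] 0.08640187271858274 [0.47620587 0.27300253 0.08247773] [0.58810275 0.33897686 0.09034373]
```

View pics/hov.png

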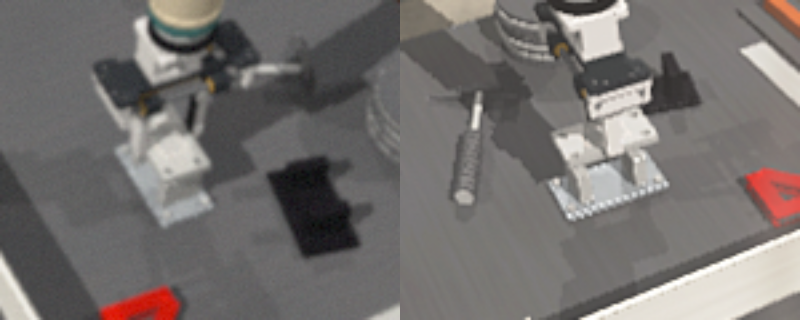

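The view shows the plate level above the grey risers, its edges parallel to the foot. A small y correction remains, then a gentle set-down.

```bash
python3 -m creep '[-1,-0.005,0.03,0,0,0,0, -1,-0.005,0.03,-0.04,0,0,0, -1,-0.005,0.03,-0.08,0,0,0, -1,-0.005,0.03,-0.12,0,0,0, -1,-0.005,0.03,-0.145,0,0,0, -1,-0.005,0.03,-0.155,0,0,0, -1,-0.005,0.03,-0.155,0,0,0, -1,-0.005,0.03,-0.155,0,0,0]'
```

```text
time: 8.72
ee_pos: [0.5296, 0.3075, 0.0743]
orientation: [-180.0, -0.0, 177.5]
ft_force: [-0.3, -0.2, -3.7]
opening: 0.0592
gripper_force: 30.0
```

```bash
python3 -m creep '[-1,0,0,-0.005,0,0,0, -1,0,0,-0.01,0,0,0, -1,0,0,-0.01,0,0,0, -1,0,0,-0.01,0,0,0]'
```

```text
time: 9.05
ee_pos: [0.5296, 0.3076, 0.0731]
orientation: [180.0, 0.0, 177.5]
ft_force: [-0.7, 0.3, -3.9]
opening: 0.0596
gripper_force: 30.0
```

```bash
python3 -m creep '[-1,0,0,-0.004,0,0,0, -1,0,0,-0.008,0,0,0, -1,0,0,-0.008,0,0,0, -1,0,0,-0.008,0,0,0]'
```

```text
time: 9.38
ee_pos: [0.5297, 0.3077, 0.0728]
orientation: [180.0, 0.0, 177.5]
ft_force: [-1.9, -2.1, 5.6]
opening: 0.0596
gripper_force: 30.0
```

Contact made; opening and rising.

```bash
python3 -m creep '[0.35,0,0,0,0,0,0, 0.45,0,0,0,0,0,0, 0.6,0,0,0,0,0,0, 0.8,0,0,0,0,0,0, 1,0,0,0,0,0,0, 1,0,0,0,0,0,0, 1,0,0,0,0,0,0, 1,0,0,0,0,0,0]'
python3 -m creep '[1,0,0,0.1,0,0,0, 1,0,0,0.3,0,0,0, 1,0,0,0.5,0,0,0, 1,0,0,0.7,0,0,0, 1,0,0,0.85,0,0,0, 1,0,0,0.95,0,0,0, 1,0,0,0.95,0,0,0, 1,0,0,0.95,0,0,0]'
python3 - <<'E'
from h import *
a,W=cam("wrist");save("plate_on",a)
P=W.reshape(-1,3);Q=P[(abs(P[:,2]-.06)<.005)&(abs(P[:,0]-.53)<.08)&(abs(P[:,1]-.306)<.06)]
print(len(Q),cv2.minAreaRect((Q[:,:2]*1000).astype(np.float32)),np.median(Q,0))
print(np.linalg.lstsq(np.c_[Q[:,:2],np.ones(len(Q))],Q[:,2],rcond=None)[0])
F=P[(abs(P[:,2]-.008)<.004)&(abs(P[:,0]-.53)<.09)&(abs(P[:,1]-.306)<.07)]
print(len(F),cv2.minAreaRect((F[:,:2]*1000).astype(np.float32)))
np.savez("pl.npz",W=W,a=a)
E
```

```text
time: 10.05
ee_pos: [0.5296, 0.3076, 0.0717]
orientation: [-180.0, -0.0, 177.5]
ft_force: [0.6, -0.9, 1.3]
opening: 0.0941
gripper_force: 0.0
time: 10.72
ee_pos: [0.5298, 0.3077, 0.2147]
orientation: [180.0, 0.1, 177.5]
ft_force: [0.1, 0.4, -0.3]
opening: 0.094
gripper_force: 0.0
5529 ((530.963623046875, 307.2036437988281), (60.1464729309082, 110.07864379882812), 87.49947357177734) [0.52778475 0.30726743 0.06060667]
[-6.52534262e-05 -1.95221008e-04  6.06794658e-02]
636 ((529.8784790039062, 306.95684814453125), (71.6019515991211, 130.0504913330078), 88.80973052978516)
```

View pics/plate_on.png

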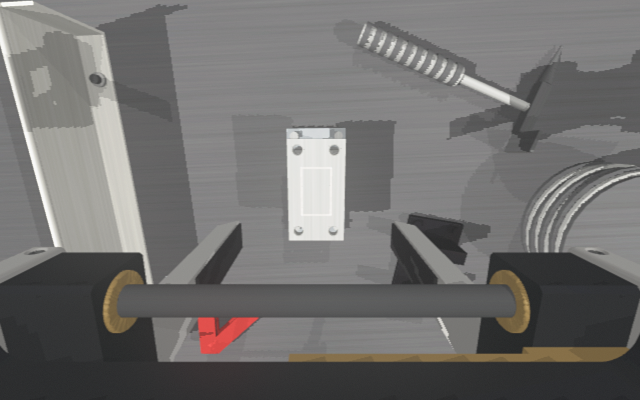

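Wrist view: the plate is at (316,190), lying squarely on the bars. It measures (0.5310, 0.3072), -2.5 deg, level, and let go. Now the post.

```bash
python3 -m creep '[1,0,-0.25,0,0,0,-0.05, 1,0,-0.5,0,0,0,-0.1, 1,0,-0.75,0,0,0,-0.15, 1,0,-1,0,0,0,-0.2, 1,0,-1,0,0,0,-0.2, 1,0,-1,0,0,0,-0.2]'
python3 -m creep '[1,0.1,-0.25,0,0,0,-0.05, 1,0.2,-0.5,0,0,0,-0.094, 1,0.3,-0.75,0,0,0,-0.094, 1,0.36,-1,0,0,0,-0.094, 1,0.36,-1,0,0,0,-0.094, 1,0.36,-1,0,0,0,-0.094]'
python3 -m creep '[1,0,-0.25,0,0,0,0, 1,0,-0.5,0,0,0,0, 1,0,-0.75,0,0,0,0, 1,0,-1,0,0,0,0, 1,0,-1,0,0,0,0, 1,0,-1,0,0,0,0]'
python3 -m creep '[1,0,-0.25,0,0,0,0, 1,0,-0.5,0,0,0,0, 1,0,-0.75,0,0,0,0, 1,0,-0.93,0,0,0,0, 1,0,-0.93,0,0,0,0, 1,0,-0.93,0,0,0,0]'
python3 - <<'E'
from h import *
a,W=cam("wrist");save("post_w",a)
P=W.reshape(-1,3);Q=P[(abs(P[:,2]-.1)<.006)&(np.hypot(P[:,0]-.6365,P[:,1]+.282)<.05)]
print(len(Q),cv2.minAreaRect((Q[:,:2]*1000).astype(np.float32)),np.median(Q,0),bot.get_obs()["ee_pos"])
E
```

```text
time: 11.27
ee_pos: [0.5289, 0.1546, 0.2128]
orientation: [-179.8, -0.1, 159.2]
ft_force: [0.2, 0.3, -0.4]
opening: 0.0941
gripper_force: 0.0
time: 11.77
ee_pos: [0.5836, 0.0062, 0.2129]
orientation: [-179.9, -0.1, 150.9]
ft_force: [0.5, 1.5, -0.4]
opening: 0.0935
gripper_force: 0.0
time: 12.27
ee_pos: [0.5834, -0.1423, 0.2133]
orientation: [180.0, -0.1, 151.0]
ft_force: [0.4, 1.2, 0.1]
opening: 0.0938
gripper_force: 0.0
time: 12.77
ee_pos: [0.5843, -0.2799, 0.2133]
orientation: [179.9, -0.1, 151.1]
ft_force: [-0.3, 1.3, 0.2]
opening: 0.0937
gripper_force: 0.0
729 ((635.5426635742188, -282.4057922363281), (29.477128982543945, 50.69951629638672), 61.33723068237305) [ 0.63507673 -0.28163145  0.10031944] [ 0.58469223 -0.27807635  0.21340277]
```

View pics/post_w.png

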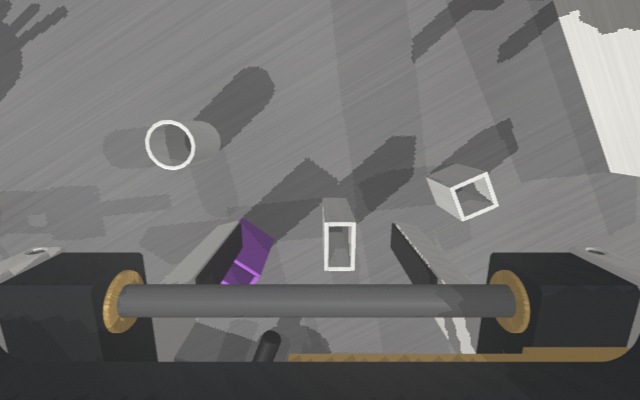

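Wrist view: the post (rectangular opening, 339,246) is midway between the fingers, with purple at (240,270) and square at (472,195) well clear. Measured at (0.6355,-0.2822).

```bash
python3 -m creep '[1,0.2,-0.01,0,0,0,0, 1,0.34,-0.02,0,0,0,0, 1,0.34,-0.02,0,0,0,0, 1,0.34,-0.02,-0.2,0,0,0, 1,0.34,-0.02,-0.4,0,0,0, 1,0.34,-0.02,-0.4,0,0,0, 1,0.34,-0.02,-0.4,0,0,0, 1,0.34,-0.02,-0.4,0,0,0]'
```

```text
time: 13.48
ee_pos: [0.6356, -0.2834, 0.1556]
orientation: [179.9, 0.1, 151.2]
ft_force: [0.7, -0.1, 0.4]
opening: 0.0938
gripper_force: 0.0
```

```bash
python3 -m creep '[1,0,0.007,-0.15,0,0,0, 1,0,0.007,-0.3,0,0,0, 1,0,0.007,-0.42,0,0,0, 1,0,0.007,-0.47,0,0,0, 1,0,0.007,-0.47,0,0,0, 1,0,0.007,-0.47,0,0,0]'
python3 -m creep '[0.3,0,0,0,0,0,0, 0,0,0,0,0,0,0, -0.15,0,0,0,0,0,0, -0.25,0,0,0,0,0,0, -1,0,0,0,0,0,0, -1,0,0,0,0,0,0, -1,0,0,0,0,0,0, -1,0,0,0,0,0,0, -1,0,0,0,0,0,0, -1,0,0,0,0,0,0]'
```

```text
time: 13.98
ee_pos: [0.6356, -0.2841, 0.0854]
orientation: [180.0, 0.1, 151.0]
ft_force: [0.8, -0.7, 0.6]
opening: 0.094
gripper_force: 0.0
time: 14.82
ee_pos: [0.6347, -0.2837, 0.0838]
orientation: [180.0, -0.0, 151.0]
ft_force: [0.3, 1.0, 1.3]
opening: 0.0304
gripper_force: 0.5
```

```bash
python3 -m creep '[-1,0,0,0,0,0,0, -1,0,0,0,0,0,0, -1,0,0,0,0,0,0]'
python3 -m creep '[-1,0,0,0.05,0,0,0, -1,0,0,0.15,0,0,0, -1,0,0,0.3,0,0,0, -1,0,0,0.5,0,0,0, -1,0,0,0.7,0,0,0, -1,0,0,0.9,0,0,0, -1,0,0,1,0,0,0, -1,0,0,1,0,0,0, -1,0,0,1,0,0,0]'
```

```text
time: 15.07
ee_pos: [0.6347, -0.2837, 0.0838]
orientation: [180.0, -0.0, 151.0]
ft_force: [-0.3, 0.3, 0.4]
opening: 0.0299
gripper_force: 30.0
time: 15.82
ee_pos: [0.6344, -0.2839, 0.2341]
orientation: [-180.0, 0.0, 151.0]
ft_force: [-1.3, 1.3, -3.3]
opening: 0.0297
gripper_force: 30.0
```

```bash
python3 -m creep '[-1,0,0.1,0,0,0,0.03, -1,-0.05,0.25,0,0,0,0.07, -1,-0.1,0.4,0,0,0,0.11, -1,-0.15,0.55,0,0,0,0.15, -1,-0.2,0.7,0,0,0,0.19, -1,-0.25,0.85,0,0,0,0.22, -1,-0.3,1,0,0,0,0.22, -1,-0.3,1,0,0,0,0.22]'
python3 -m creep '[-1,-0.05,0.15,0,0,0,0.03, -1,-0.1,0.35,0,0,0,0.05, -1,-0.2,0.55,0,0,0,0.074, -1,-0.3,0.75,0,0,0,0.074, -1,-0.39,0.9,0,0,0,0.074, -1,-0.39,1,0,0,0,0.074, -1,-0.39,1,0,0,0,0.074]'
python3 -m creep '[-1,0,0.15,0,0,0,0, -1,0,0.35,0,0,0,0, -1,0,0.55,0,0,0,0, -1,0,0.75,0,0,0,0, -1,0,0.9,0,0,0,0, -1,0,1,0,0,0,0, -1,0,1,0,0,0,0]'
python3 -m creep '[-1,0,0.15,0,0,0,0, -1,0,0.35,0,0,0,0, -1,0,0.55,0,0,0,0, -1,0,0.75,0,0,0,0, -1,0,0.9,0,0,0,0, -1,0,0.94,0,0,0,0, -1,0,0.94,0,0,0,0, -1,0,0.94,0,0,0,0]'
python3 - <<'E'
from h import *
o=bot.get_obs();print(o["ee_pos"],o["orientation"])
for n in("wrist","side","scene"):
    a,W=cam(n);P=W.reshape(-1,3);P=P[(np.hypot(P[:,0]-.531,P[:,1]-.307)<.045)&(P[:,2]>.14)&(P[:,2]<.19)]
    print(n,len(P),P.min(0),cv2.minAreaRect((P[:,:2]*1000).astype(np.float32))) if len(P)>9 else print(n)
    save("carry_"+n,a);np.savez("c_"+n,a=a,W=W)
E
```

```text
time: 16.48
ee_pos: [0.5868, -0.1253, 0.2316]
orientation: [179.7, -0.4, 171.4]
ft_force: [-0.8, 0.2, -2.9]
opening: 0.0299
gripper_force: 30.0
time: 17.07
ee_pos: [0.5289, 0.0217, 0.2324]
orientation: [179.8, -0.2, 178.0]
ft_force: [0.1, 1.0, -3.6]
opening: 0.0298
gripper_force: 30.0
time: 17.65
ee_pos: [0.5302, 0.1703, 0.2325]
orientation: [179.9, -0.1, 177.9]
ft_force: [0.7, 0.7, -3.6]
opening: 0.0296
gripper_force: 30.0
time: 18.32
ee_pos: [0.5313, 0.3047, 0.2328]
orientation: [-179.8, -0.1, 177.4]
ft_force: [0.1, -1.1, -2.9]
opening: 0.0298
gripper_force: 30.0
[0.53129743 0.30472596 0.23282377] [-1.79833020e+02 -5.75728274e-02  1.77442234e+02]
wrist 1075 [0.50519231 0.29024773 0.14896103] ((529.2306518554688, 304.00555419921875), (29.391157150268555, 47.05132293701172), 87.68965148925781)
side 220 [0.50691409 0.28481143 0.14885568] ((526.3197021484375, 292.16412353515625), (29.28148078918457, 56.812950134277344), 59.42826461791992)
scene 161 [0.50523303 0.28569073 0.14860198] ((537.9530029296875, 292.6383056640625), (58.814884185791016, 31.07578468322754), 29.02421760559082)
```

```bash
python3 -m creep '[-1,0,0.017,-0.05,0,0,0, -1,0,0.017,-0.15,0,0,0, -1,0,0.017,-0.25,0,0,0, -1,0,0.017,-0.35,0,0,0, -1,0,0.017,-0.42,0,0,0, -1,0,0.017,-0.46,0,0,0, -1,0,0.017,-0.46,0,0,0, -1,0,0.017,-0.46,0,0,0]'
cat > m.py <<'E'
from h import *
o=bot.get_obs();print(o["ee_pos"],o["orientation"]);zb=o["ee_pos"][2]-.0838
th=np.radians(-2.5);ex=np.array([np.cos(th),np.sin(th)]);ey=np.array([-ex[1],ex[0]]);C=np.array([.5310,.3072])
def pl(n,F,k):
    # plane: coord k as function of others
    i=[j for j in range(3) if j!=k]
    for _ in range(3):
        s=np.linalg.lstsq(np.c_[F[:,i],np.ones(len(F))],F[:,k],rcond=None)[0];r=F[:,k]-np.c_[F[:,i],np.ones(len(F))]@s;F=F[abs(r)<2.5*r.std()+1e-6]
    print(n,len(F),"mid mm",(np.median(F[:,k])*1000).round(1),"slopes deg",np.degrees(s[:2]).round(2))
for c in("wrist","scene","side"):
    a,W=cam(c);P=W.reshape(-1,3)
    L=np.c_[(P[:,:2]-C)@ex,(P[:,:2]-C)@ey,P[:,2]]
    B=L[(abs(L[:,0])<.032)&(abs(L[:,1])<.022)&(L[:,2]>zb+.002)&(L[:,2]<zb+.055)]
    print(c,len(B),"zmin",B[:,2].min().round(4),"x",np.percentile(B[:,0],[1,99]).round(4),"y",np.percentile(B[:,1],[1,99]).round(4))
    for n,k,s in(("-x",0,-.025),("+x",0,.025),("-y",1,-.015),("+y",1,.015)):
        F=B[(abs(B[:,k]-s)<.005)&(abs(B[:,1-k])<(.011 if k==0 else .021))]
        if len(F)>40: pl(n,F,k)
    T=L[(abs(L[:,0])<.057)&(abs(L[:,1])<.032)&(abs(L[:,2]-.06)<.003)]
    if len(T)>30: print(" plate x",L[(abs(L[:,2]-.06)<.003)&(abs(L[:,0])<.07)&(abs(L[:,1])<.04)][:,0].min().round(4),"z",np.median(T[:,2]).round(4))
    np.savez("m_"+c,a=a,W=W)
E
python3 m.py
```

```text
time: 19.13
ee_pos: [0.5313, 0.3096, 0.1648]
orientation: [-180.0, -0.0, 177.5]
ft_force: [-0.0, 0.4, -1.7]
opening: 0.0296
gripper_force: 30.0
[0.5312826  0.30956993 0.16480722] [-1.79996794e+02 -4.35576258e-05  1.77474852e+02]
wrist 1579 zmin 0.083 x [-0.0252  0.0215] y [-0.0122  0.0156]
-x 435 mid mm -25.0 slopes deg [ 0.03 -0.03]
+x 718 mid mm 21.0 slopes deg [ 0.16 -0.  ]
+y 137 mid mm 12.8 slopes deg [-2.81 -0.5 ]
 plate x -0.0552 z 0.0606
scene 184 zmin 0.0835 x [-0.022   0.0294] y [-0.0153  0.0175]
+x 67 mid mm 25.4 slopes deg [-0.12 -1.33]
-y 74 mid mm -12.1 slopes deg [ 0.88 -0.93]
 plate x -0.0539 z 0.0598
side 255 zmin 0.0832 x [-0.0234  0.0263] y [-0.015   0.0134]
-y 149 mid mm -11.9 slopes deg [0.19 0.04]
 plate x -0.0542 z 0.0602
```

```bash
python3 -m creep '[-1,0,-0.015,0,0,0,0, -1,0,-0.015,-0.03,0,0,0, -1,0,-0.015,-0.06,0,0,0, -1,0,-0.015,-0.08,0,0,0, -1,0,-0.015,-0.095,0,0,0, -1,0,-0.015,-0.1,0,0,0, -1,0,-0.015,-0.1,0,0,0, -1,0,-0.015,-0.1,0,0,0, -1,0,-0.015,-0.1,0,0,0]'
python3 m.py
python3 - <<'E'
from h import *
d=[np.load(f"m_{c}.npz")["a"] for c in("wrist","side")]
save("fin",np.hstack([cv2.resize(d[0][100:280,220:420],(400,360),interpolation=2),cv2.resize(d[1][105:185,225:314],(400,360),interpolation=2)]))
E
```

```text
time: 20.03
ee_pos: [0.5312, 0.3075, 0.1499]
orientation: [180.0, 0.0, 177.5]
ft_force: [-0.2, -1.4, -3.0]
opening: 0.0298
gripper_force: 30.0
[0.53118057 0.3075355  0.14986687] [1.79991164e+02 8.81483392e-03 1.77489690e+02]
wrist 1587 zmin 0.0681 x [-0.0253  0.0215] y [-0.0142  0.0135]
-x 437 mid mm -25.0 slopes deg [ 0.01 -0.03]
+x 789 mid mm 21.0 slopes deg [-0.16 -0.07]
-y 109 mid mm -11.2 slopes deg [ 0.53 -0.16]
+y 101 mid mm 10.8 slopes deg [-0.36 -0.25]
 plate x -0.0551 z 0.0605
scene 176 zmin 0.0683 x [-0.0236  0.0287] y [-0.0173  0.016 ]
+x 62 mid mm 24.8 slopes deg [-1.65  0.18]
-y 77 mid mm -14.5 slopes deg [-0.53 -0.06]
 plate x -0.0547 z 0.0602
side 255 zmin 0.0683 x [-0.024   0.0255] y [-0.0178  0.0133]
-y 183 mid mm -14.1 slopes deg [-0.31 -0.33]
 plate x -0.0548 z 0.0604
```

View pics/fin.png

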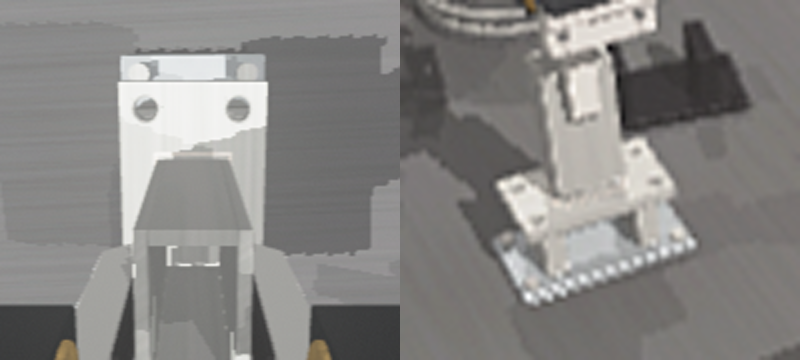

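The view shows the post upright and centred on the plate outline, with a gap below. I'll trim the height and check the lower edge.

```bash
python3 -m creep '[-1,0,0,-0.006,0,0,0, -1,0,0,-0.011,0,0,0, -1,0,0,-0.011,0,0,0, -1,0,0,-0.011,0,0,0, -1,0,0,-0.011,0,0,0, -1,0,0,-0.011,0,0,0]'
python3 - <<'E'
from h import *
a,W=cam("wrist");P=W.reshape(-1,3);F=P[(abs(P[:,0]-.5062)<.002)&(abs(P[:,1]-.3085)<.012)&(P[:,2]>.0615)&(P[:,2]<.12)]
print("post bottom",np.sort(F[:,2])[:12].round(4));T=P[(abs(P[:,0]-.49)<.012)&(abs(P[:,1]-.3085)<.02)&(abs(P[:,2]-.06)<.004)];print("plate top",np.median(T[:,2]))
o=bot.get_obs();print(o["time"],o["ee_pos"],o["dq"].round(2),o["ft_force"])
E
```

```text
time: 20.68
ee_pos: [0.5311, 0.3075, 0.1481]
orientation: [-180.0, -0.0, 177.5]
ft_force: [-0.1, 0.6, -2.6]
opening: 0.0296
gripper_force: 30.0
post bottom [0.0615 0.0616 0.0616 0.062  0.0642 0.0643 0.0643 0.0643 0.0645 0.0646
 0.0648 0.0648]
plate top 0.06049956745927189
20.7333 [0.53108465 0.30747737 0.14814228] [-0.02 -0.06  0.07  0.06 -0.06 -0.09  0.04] [ 0.15955812 -0.28400413 -3.28962933]
```

Gap is about 4 mm (post bottom 0.0643, plate top 0.0603), and the post is centred, still and carrying only its own weight. Handing in.

```bash
python3 -c "
from station import bot
print(bot.close_job())"
```

```text
the job is handed in; nothing more can be done
None
```

I handed the job in at about 20.7 s; no verdict came back. By my measurements the plate lies centred, square and let go across both riser bars, and the post is held upright over its middle with a gap of about 4 mm.

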